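Grease a pedestal bearing with the full push gun

TASK

Two identical push grease guns stand in the wooden block and only one has a full cartridge: find it by its weight. Press that gun's coupler squarely onto the leaning grease nipple of the bearing until it snaps home, and finish while still holding the gun there with its nozzle spring pushed in well past half its travel. The empty gun belongs standing in its hole in the block; leave the grease pot, the caliper and the spanner where they lie.

Things in the scene. Friction and masses are not known exactly. Their poses are not given: they have to be found in the camera images.
- bearing: Fixed grey pedestal bearing (pillow block) on a dark steel plate 160 x 66 x 8 mm, long along its x; a steel shaft 92 mm long and 25 mm thick runs through it along its y, 50 mm above the bench; the round housing has radius 34 mm and is 38 mm wide. Origin: centre of the plate's underside on the bench, z up.
- nipple: Steel grease nipple fixed on the bearing's housing. Origin: centre of its ball head (14 mm across), about 102 mm above the bench. Its z axis is the nipple's axis and points outward, leaning 30 degrees from the vertical toward the bearing's -x. Below the head a neck 9 mm thick; 18.5 mm below the head's centre a hexagon 17 mm across.
- stand: Fixed wooden block 168 x 64 x 56 mm, long along its x, with two upright holes of 30 mm diameter and 52 mm depth, at x = -45 and +45 mm on its centre line. Origin: centre of its underside, z up. Each hole holds one gun, coupler down, the foot of its barrel resting on the block's top.
- gun_a: Push grease gun, 160 mm long. Origin: on its axis at the foot of the barrel (shoulder that rests on the block); z runs along the gun to its grip (up while it stands). Barrel 40 mm thick from 0 to 76 mm, black flange 45 mm thick from 76 to 84, black grip from 84 to 114: 38 mm along x, two flats 32 mm apart across y. Grip the flats from the end, fingers along the gun, tips just above the flange.
- gun_b: The other push grease gun, same look and size. Of the two either one may be full: the whole gun weighs about 0.65 kg full and 0.33 kg empty (give or take 0.06 kg). On both, below the barrel's foot: a nozzle rod 13 mm thick, then a steel coupler of 26 mm diameter whose mouth lies 46 mm below the foot; the mouth is a funnel 23 mm wide that narrows to a bore of 15.6 mm.
- gun_a_seat (a point): Point on the axis in gun_a's coupler, 14.5 mm above its mouth (31.5 mm below the barrel's foot while the nozzle is out), where the centre of the nipple's head sits when home. The head meets four spring jaws about 12 mm before that; pushed with about 9 N it snaps past them to a stop at home. It takes about 7 N to pull off again.
- gun_b_seat (a point): The same point of gun_b.
- gun_a_nozzle (a joint): How far gun_a's nozzle, with the coupler, is pushed into the barrel along the gun's axis: 0 m out (free), 0.016 m fully in. Its return spring takes 9 N to start moving and 17 N at full travel.
- gun_b_nozzle (a joint): The same for gun_b.
- grease_pot: Small round tin with a lid, 60 mm diameter and 43 mm high, standing on the bench. Origin: centre of its underside.
- spanner: Steel combination spanner, 187 mm long, lying on the bench near its front edge. Origin: centre of its underside.
- caliper: Slide caliper, 205 mm long, lying on the bench behind the bearing. Origin: centre of its underside.

How it is judged:
At the end, for the whole second after the job is handed in: The full gun's coupler is home on the nipple (seat within 4 mm of the head's centre, axes within 0.12 rad), held by the gripper alone with the nozzle pushed in over 8 of 16 mm; the empty gun (2 to 4.8 N on the block) stands untouched in its first hole, within 12 mm and 0.1 rad (((distance between gun_a_seat and nipple below 0.004 m and angle between the z axis of gun_a and the z axis of nipple, either way round below 0.12 rad and value of joint gun_a_nozzle above 0.008 m and contact force between the fingers and gun_a above 2 N and contact force between gun_a and stand below 0.1 N and contact force between gun_b and stand between 2 and 4.8 N and angle between gun_b's own z axis and vertical below 0.1 rad and distance of gun_b from where it was at the start of the episode below 0.012 m and contact force between each of the arm, the fingers and gun_b below 0.1 N) or (distance between gun_b_seat and nipple below 0.004 m and angle between the z axis of gun_b and the z axis of nipple, either way round below 0.12 rad and value of joint gun_b_nozzle above 0.008 m and contact force between the fingers and gun_b above 2 N and contact force between gun_b and stand below 0.1 N and contact force between gun_a and stand between 2 and 4.8 N and angle between gun_a's own z axis and vertical below 0.1 rad and distance of gun_a from where it was at the start of the episode below 0.012 m and contact force between each of the arm, the fingers and gun_a below 0.1 N))); the arm keeps its last pose, push and grip.
It fails at once if the grease pot is shifted by more than 40 mm (distance of grease_pot from where it was at the start of the episode above 0.04 m).
It fails at once if the caliper is shifted by more than 40 mm (distance of caliper from where it was at the start of the episode above 0.04 m).
It fails at once if the spanner is shifted by more than 40 mm (distance of spanner from where it was at the start of the episode above 0.04 m).
It also fails if it takes over 58 s, if anything falls off the work surface, if the arm or the gripper's body presses on something with over 40 N, if the wrist force passes 120 N, or if a joint passes its speed limit or range.

ROBOT

A 6-joint arm with a two-finger parallel gripper is mounted at the origin on a cart in front of the work surface, level with it; the furniture and walls round the work are solid. World frame = base frame: x ahead of the robot, y to its left, z up, the work surface at z = 0. Lengths are in m, angles in rad, forces in N, time in s.
With the tool pointing down it reaches from about 0.15 to 0.775 m from the base axis. Payload 6.1 kg.
Tool frame: the origin (TCP) lies at the very end of the fingers, on their centre line; the grasp point (between the pads) lies 19 mm behind it; z points along the fingers, y is the line along which they close (so a half turn about z gives the same grasp; the last joint's range is limited). The gripper opens to 85 mm and grips with 20 to 120 N. Pads are 22 mm wide; open, the fingers measure 114 mm over their backs; the gripper's body (76 mm by 85 mm) begins 54 mm behind the grasp point. The pads swing forward as they close: fully open they stand 13 mm farther back than shut.
Start: joints at [1.105, 0.126, -0.04, 1.405, 0, 1.571], TCP at [0.236, 0.469, 0.201] pointing down, gripper open.
Joint ranges: [-2.72, 2.72], [-0.95, 1.95], [-1.27, 1.35], [-1.78, 2.02], [-1.46, 1.47], [-3.14, 3.14]. Speed limits (rad/s): [2.39, 2.39, 3.01, 3.14, 3.14, 3.14].

INTERFACE

Orientations are given as a unit quaternion [x, y, z, w].
In Python, from rig import r, workorder, get_image gives the robot as it stands (r), with the cameras as plain functions and the job (workorder).
- The arm moves only by the shell command python3 jog.py 'ROWS' [FORCE]. ROWS is a JSON list of rows, 1 to 8 of them, each an object with the fields ax, ay, az (a rotation vector in parts of the range, where 1.0 means 2 pi rad), x, y, z (the shift in normalised numbers (1 is 0.8 m)), finger_gap (the finger opening in m); a field left out counts as zero (the opening has to be given); each row is the pose to reach, as a shift and turn from the pose commanded when the command began, along the tool's axes at that moment; what a row does not reach only later rows make up. A row lasts 1/12 s, in which the tool goes at most 0.0417 m and 0.125 rad, less where a joint would pass 70% of its speed; a pose out of reach is approached as far as the arm can. The fingers move at their own pace and stop on an object; FORCE is the grip in N (left out, the last holds). Time passes only in rows, so rows that do not move let the fingers close. It prints the time, the measured TCP pose, the force, the opening and the grip force at its end. A shift or turn number past 1, either way, is cut back to 1. Input that does not fit is refused with a message, and nothing moves.
- r.state(): the state, without advancing time (a new reading comes with each control period).
- get_image(name): name is "scene" or "top" or "wrist"; returns a dict with "color" (480x640x3 uint8, blue, green, red), "z_map" (480x640 float32, m along the optical axis (not along the pixel's ray), 0 where there is no reading), "fx", "fy", "cx", "cy" (pixels), "D" ([k1, k2, p1, p2, k3] as OpenCV has them; the pictures are not rectified), "rvec" (rotation vector, rad) and "tvec" (3), from world to camera coordinates, as OpenCV has them; the wrist camera has in their place "tool_from_camera" (4x4, takes a point from camera to tool coordinates, whose origin is the TCP and whose axes are the flange's). Camera axes: x right, y down, z forward; pixel columns grow to the right and rows downward; lengths in m; the calibration is good to about 2 mm. A picture is of the moment at which its call begins: read the wrist's pose just before it.
- workorder.job_done(): hands the job in; it is judged then, once.
The state is a dict: "clock": time; "qpos": joint angles; "joint_vel": joint speeds; "joint_torque": joint torques, N m; "tcp_pos": TCP position; "ee_rot": TCP orientation; "wrist_force": force on the tool from outside, world axes, zero at the start; "moment": the same for the moment, N m; "gripper_width": finger opening in m; "gripper_force": force on a finger pad.
Only numpy, scipy, OpenCV 4.12 (cv2) and the standard library are available. Lean on these libraries where they do the work, as an engineer would, in place of code of your own. Each camera call takes 0.05 s, during which the arm holds its last target. There are 200 camera calls.

## Working session

There is one attempt and no reset: what is moved stays moved. The work goes in short steps, Python scripts to look and compute and a shell command to move; the robot and the scene stay as the last step left them, time stands still between calls to the robot, and variables do not carry over. Pictures are saved under pics/ and viewed, at most 10 in all, crops included, and the job is handed in when it is done.

```bash
ls; mkdir -p pics; python3 - <<'E'
from rig import r, workorder, get_image
import cv2,numpy as np
s=r.state();print({k:np.round(v,3) for k,v in s.items()})
for n in("scene","top"):
    d=get_image(n);np.savez(f"pics/{n}0.npz",**d);cv2.imwrite(f"pics/{n}0.png",d["color"]);print(n,d["fx"],d["cx"],d["D"],d["rvec"],d["tvec"],(d["z_map"]>0).mean())
E
```

```text
jog.py
pics
rig.py
{'clock': np.float64(0.0), 'qpos': array([ 1.105,  0.126, -0.041,  1.405,  0.   ,  1.571]), 'joint_vel': array([-0.001, -0.002, -0.001, -0.001,  0.003,  0.001]), 'joint_torque': array([-0.0000e+00, -4.3591e+01,  3.5293e+01,  1.7000e-02, -0.0000e+00,
        0.0000e+00]), 'tcp_pos': array([0.236, 0.469, 0.201]), 'ee_rot': array([ 0.231,  0.973, -0.001, -0.   ]), 'wrist_force': array([ 0.627,  0.047, -0.548]), 'moment': array([ 0.035,  0.005, -0.002]), 'gripper_force': np.float64(0.0), 'gripper_width': np.float64(0.085)}
scene 482.69587839836305 326.8671309844507 [-0.01764576  0.          0.          0.          0.        ] [ 1.83595308 -1.01610469  0.59025018] [-0.27678236  0.32443184  0.3718532 ] 0.9959830729166667
top 486.50227309636364 317.0561149917016 [-0.11358117  0.          0.          0.          0.        ] [ 2.20042495 -2.18004968  0.06742748] [0.08208687 0.61512865 0.92297684] 0.996044921875
```

View pics/scene0.png

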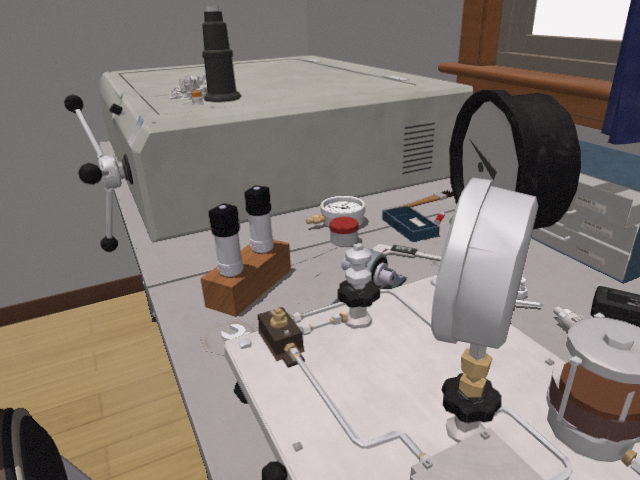

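View pics/top0.png

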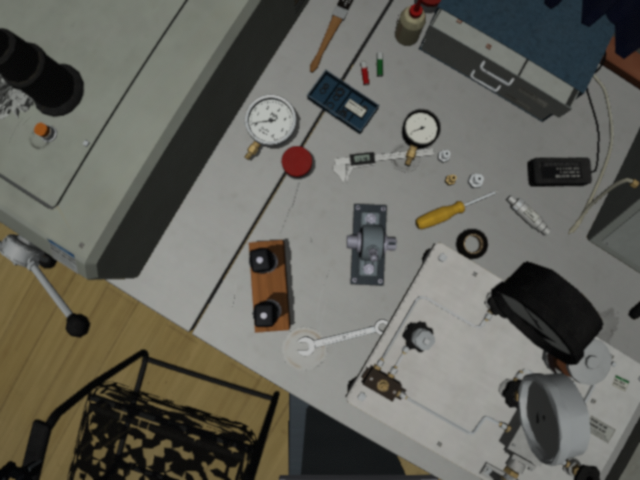

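The scene view shows the block with both guns (grip tops near (224,215) and (258,190)), partly hidden bearing near (375,265). The top view shows gun tops near (262,259) and (265,315), the bearing at (369,243), red pot (297,162), caliper (385,157) and spanner (345,337).

```bash
cat >h.py <<'E'
import numpy as np,cv2
def load(n): return dict(np.load(f"pics/{n}.npz"))
def pose(d): 
    R=cv2.Rodrigues(d["rvec"])[0];return R,d["tvec"].reshape(3)
def w(d,px,z=None):
    px=np.array(px,float).reshape(-1,1,2)
    K=np.array([[d["fx"],0,d["cx"]],[0,d["fy"],d["cy"]],[0,0,1]],float)
    u=cv2.undistortPoints(px,K,d["D"]).reshape(-1,2);ray=np.c_[u,np.ones(len(u))]
    if z is None: z=np.array([d["z_map"][int(round(p[1])),int(round(p[0]))] for p in px.reshape(-1,2)])
    R,t=pose(d);return (ray*np.reshape(z,(-1,1))-t)@R
def cloud(d):
    v,u=np.mgrid[:480,:640];z=d["z_map"]
    return w(d,np.c_[u.ravel(),v.ravel()],z.ravel()).reshape(480,640,3)
E
python3 - <<'E'
from h import *
np.set_printoptions(precision=4,suppress=True)
t=load("top0");s=load("scene0")
for n,d in(("t",t),("s",s)): R,tt=pose(d);print(n,-R.T@tt)
for n,p in dict(g1=(262,259),g2=(265,315),bear=(369,243),pot=(297,162),cal=(385,157),sp=(345,337),bench=(330,250),bench2=(220,290),platetop=(450,290),knob=(418,336),pl=(353,395)).items(): print(n,w(t,p)[0])
for n,p in dict(g1=(258,190),g2=(224,215),pot=(344,226)).items(): print(n,w(s,p)[0])
C=cloud(t)
# top surfaces of guns, block
for lo,hi,n in((.16,.18,'gun'),(.05,.062,'block')):
    m=np.zeros((480,640),bool);m[225:345,235:305]=1
    m&=(C[...,2]>lo)&(C[...,2]<hi);m8=m.astype(np.uint8)
    k,l,st,c=cv2.connectedComponentsWithStats(m8)
    for i in range(1,k):
        if st[i,4]>30: P=C[l==i];print(n,st[i],c[i],np.median(P,0),P.min(0),P.max(0))
ys,xs=np.nonzero((C[...,2]>.05)&(C[...,2]<.062)&(np.mgrid[:480,:640][1]<305)&(np.mgrid[:480,:640][1]>235)&(np.mgrid[:480,:640][0]>225)&(np.mgrid[:480,:640][0]<345))
print(cv2.minAreaRect((C[ys,xs,:2]*1000).astype(np.float32)))
cv2.imwrite("pics/c1.png",cv2.resize(t["color"][195:345,235:435],None,fx=4,fy=4,interpolation=cv2.INTER_CUBIC))
E
```

```text
t [0.5565 0.0876 0.959 ]
s [ 0.003  -0.3406  0.4518]
g1 [0.5811 0.1766 0.1733]
g2 [0.4907 0.1708 0.1705]
bear [ 0.6147 -0.0061  0.082 ]
pot [0.7717 0.1277 0.0411]
cal [ 0.7919 -0.0461  0.007 ]
sp [0.4357 0.0317 0.006 ]
bench [0.6054 0.0622 0.0031]
bench2 [ 0.5244  0.2786 -0.    ]
platetop [ 0.5305 -0.1552  0.0776]
knob [ 0.4595 -0.0756  0.1778]
pl [0.34   0.0204 0.0766]
g1 [0.5714 0.1715 0.1707]
g2 [0.4755 0.1579 0.1647]
pot [0.7543 0.1162 0.0441]
gun [249 247  23  25 453] [260.0795 259.3974] [0.581  0.18   0.1702] [0.5615 0.1628 0.1605] [0.6011 0.1991 0.1747]
gun [254 303  21  24 469] [263.8721 314.5458] [0.4909 0.1724 0.1699] [0.4722 0.1568 0.1605] [0.51   0.1896 0.1751]
block [ 249  239   41   94 1920] [271.3026 284.913 ] [0.5364 0.1679 0.0565] [0.4493 0.1381 0.0503] [0.6223 0.2147 0.0615]
((535.6430053710938, 177.18505859375), (169.00363159179688, 64.8649673461914), 4.894616603851318)
```

View pics/c1.png

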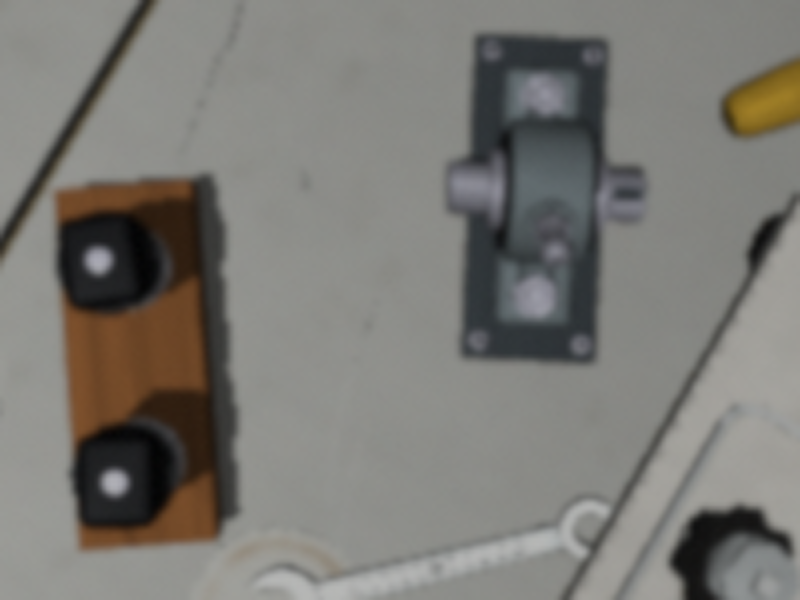

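Careful with the scale: shifts go in shares of 0.8 m and turns go in shares of 2 pi rad. That gives: -0.14 m / 0.8 = -0.175.

```bash
cat >>h.py <<'E'
from scipy.spatial.transform import Rotation as Ro
def delta(s,p,zdir,ydir):
    """rotvec+shift in tool axes from state s to TCP p with given world z and y directions"""
    R0=Ro.from_quat(s["ee_rot"]).as_matrix();z=np.array(zdir,float);z/=np.linalg.norm(z)
    y=np.array(ydir,float);y-=z*(y@z);y/=np.linalg.norm(y);R1=np.c_[np.cross(y,z),y,z]
    return np.round(np.r_[Ro.from_matrix(R0.T@R1).as_rotvec(),R0.T@(np.array(p)-s["tcp_pos"])],4)
E
python3 - <<'E'
from rig import r, workorder, get_image
from h import *
print(delta(r.state(),[.52,.177,.34],[0,0,-1],[-.0853,.9964,0]))
t=load("top0")
f=lambda x,y:(235+x/4,195+y/4)
print(w(t,[f(475,35),f(608,38),f(595,360),f(462,357)]),w(t,[f(553,247)]),w(t,[f(553,243)]))
E
python3 jog.py '[{"z":-0.175,"finger_gap":0.085},{"z":-0.175,"finger_gap":0.085},{"z":-0.175,"finger_gap":0.085},{"z":-0.175,"finger_gap":0.085}]'
```

```text
[-1.400e-03 -4.000e-04 -5.512e-01 -3.851e-01 -1.331e-01 -1.392e-01]
[[ 6.96633559e-01  1.63311970e-02  9.48771594e-03]
 [ 6.96832318e-01 -5.02762986e-02  3.11116388e-03]
 [ 5.37442019e-01 -4.43585330e-02  2.17508206e-06]
 [ 5.38396598e-01  2.11489755e-02 -1.94909944e-03]] [[ 0.58887363 -0.01090607  0.10786689]] [[ 0.59056503 -0.01072006  0.10943094]]
clock: 0.43
tcp_pos: [0.2359, 0.4693, 0.3464]
ee_rot: [0.231, 0.973, 0.003, 0.001]
wrist_force: [0.5, -0.3, -0.1]
gripper_width: 0.0851
gripper_force: 0.0
```

In the tool's units: -0.385 m / 0.8 = -0.4813, -0.133 m / 0.8 = -0.1663, -0.55 rad / 6.2832 = -0.0875.

```bash
python3 jog.py '[{"az":-0.0875,"x":-0.4813,"y":-0.1663,"finger_gap":0.085},{"az":-0.0875,"x":-0.4813,"y":-0.1663,"finger_gap":0.085},{"az":-0.0875,"x":-0.4813,"y":-0.1663,"finger_gap":0.085},{"az":-0.0875,"x":-0.4813,"y":-0.1663,"finger_gap":0.085},{"az":-0.0875,"x":-0.4813,"y":-0.1663,"finger_gap":0.085},{"az":-0.0875,"x":-0.4813,"y":-0.1663,"finger_gap":0.085},{"az":-0.0875,"x":-0.4813,"y":-0.1663,"finger_gap":0.085},{"az":-0.0875,"x":-0.4813,"y":-0.1663,"finger_gap":0.085}]'
python3 jog.py '[{"finger_gap":0.085}]'; python3 - <<'E'
from rig import r, workorder, get_image
from h import *
s=r.state();d=get_image("wrist");d.update(p=s["tcp_pos"],q=s["ee_rot"]);np.savez("pics/w0.npz",**d);cv2.imwrite("pics/w0.png",d["color"]);print(s["tcp_pos"],s["ee_rot"],s["qpos"]);print(d["tool_from_camera"],d["fx"],d["cx"],d["cy"],d["D"])
E
```

```text
clock: 1.1
tcp_pos: [0.4563, 0.2423, 0.3411]
ee_rot: [-0.042, 0.999, -0.0, -0.0]
wrist_force: [1.0, 1.0, -0.1]
gripper_width: 0.0852
gripper_force: 0.0
clock: 1.18
tcp_pos: [0.4592, 0.2391, 0.3401]
ee_rot: [-0.039, 0.999, -0.001, -0.0]
wrist_force: [-0.4, 0.6, 0.4]
gripper_width: 0.0849
gripper_force: 0.0
[0.45924605 0.23911503 0.34005562] [-3.85351974e-02  9.99256226e-01 -1.42104746e-03 -1.18284392e-04] [ 0.48159594  0.1584187   0.30667414  1.7204839  -0.00246627  0.40450815]
[[ 4.84266225e-04 -9.63475621e-01 -2.67795617e-01  6.74557635e-02]
 [ 9.99999871e-01  5.08434926e-04 -2.09058475e-05 -3.97229418e-04]
 [ 1.56298919e-04 -2.67795572e-01  9.63475743e-01 -1.72964292e-01]
 [ 0.00000000e+00  0.00000000e+00  0.00000000e+00  1.00000000e+00]] 406.771541934 324.0316524746977 237.0404210622528 [-0.07110261  0.          0.          0.          0.        ]
```

View pics/w0.png

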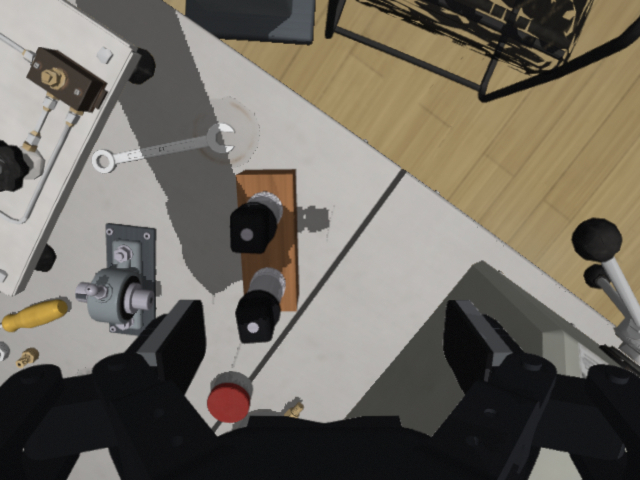

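```bash
cat >>h.py <<'E'
def wristpose(d):
    T=np.eye(4);T[:3,:3]=Ro.from_quat(d["q"]).as_matrix();T[:3,3]=d["p"]
    M=np.linalg.inv(T@d["tool_from_camera"]);d["rvec"]=cv2.Rodrigues(M[:3,:3])[0];d["tvec"]=M[:3,3]
    return d
def outl(C,lo,hi,c,rad,n):
    m=((C[...,2]>lo)&(C[...,2]<hi)&(np.hypot(C[...,0]-c[0],C[...,1]-c[1])<rad))
    P=C[m];(cx,cy),sz,a=cv2.minAreaRect((P[:,:2]*1000).astype(np.float32))
    print(n,m.sum(),np.round([cx,cy],1),np.round(sz,1),round(a,1),"z",np.round(np.median(P[:,2]),4))
E
python3 - <<'E'
from h import *
d=wristpose(load("w0"));C=cloud(d);t=cloud(load("top0"))
for n,X in(("w",C),("t",t)):
  for g in((.581,.18),(.491,.172)):
    outl(X,.164,.18,g,.04,n);outl(X,.145,.18,g,.04,n+'side')
  outl(X,.05,.062,(.536,.177),.1,n+"blk"); outl(X,.004,.015,(.617,-.014),.09,n+"plate");outl(X,.1,.115,(.588,-.011),.02,n+"nip")
cv2.imwrite("pics/c2.png",np.hstack([cv2.resize(d["color"][170:350,220:310],None,fx=3.2,fy=3.2,interpolation=cv2.INTER_CUBIC),cv2.resize(d["color"][215:340,70:165],None,fx=4.608,fy=4.608,interpolation=cv2.INTER_CUBIC)]))
E
```

```text
w 1244 [578.2 180.3] [38.  32.6] 10.0 z 0.17
wside 1597 [578.1 180.4] [38.1 32.9] 9.6 z 0.1696
w 1482 [489.7 173. ] [38.7 32.5] 0.7 z 0.17
wside 1703 [489.7 173. ] [38.9 32.5] 1.0 z 0.1698
wblk 3965 [534.1 176.7] [167.6  64.8] 5.0 z 0.0564
wplate 2046 [616.8 -14. ] [ 67.4 160.1] 87.5 z 0.0084
wnip 131 [586.2 -12. ] [13.1 11.8] 24.0 z 0.107
t 441 [580.7 180.8] [38.3 32.2] 10.5 z 0.1703
tside 473 [580.6 180.9] [38.4 32.5] 10.0 z 0.1701
t 456 [491.1 173.7] [37.5 31.5] 1.1 z 0.1699
tside 484 [491.1 173.2] [37.5 32.4] 1.9 z 0.1699
tblk 1920 [535.6 177.2] [169.   64.9] 4.9 z 0.0565
tplate 1201 [616.  -15.2] [169.4 172.5] 2.9 z 0.0084
tnip 49 [588.5 -10.6] [12.3 12.6] 48.2 z 0.1071
```

View pics/c2.png

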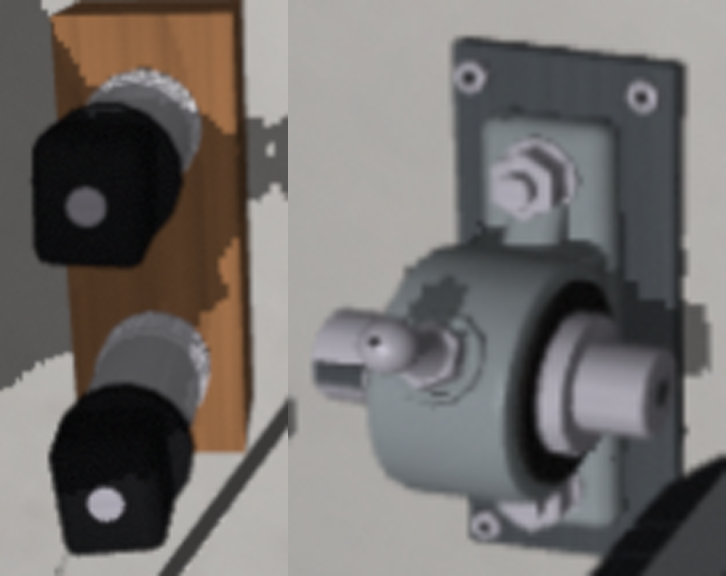

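The crop shows both grips with flats facing sideways (caps at crop (86,207) and (105,505)) and the nipple's ball head at crop (377,341), leaning toward the robot. I'll weigh the near gun first.

```bash
python3 - <<'E'
from rig import r, workorder, get_image
from h import *
print(delta(r.state(),[.4905,.1733,.24],[0,0,-1],[-.0175,1,0]))
E
```

```text
[-0.0011 -0.0014  0.0607 -0.0278 -0.0702  0.1003]
```

In the tool's units: 0.1 m / 0.8 = 0.125, -0.07 m / 0.8 = -0.0875, 0.06 rad / 6.2832 = 0.0095.

```bash
python3 jog.py '[{"az":0.0095,"x":-0.035,"y":-0.0875,"finger_gap":0.085},{"az":0.0095,"x":-0.035,"y":-0.0875,"finger_gap":0.085},{"az":0.0095,"x":-0.035,"y":-0.0875,"z":0.125,"finger_gap":0.085},{"az":0.0095,"x":-0.035,"y":-0.0875,"z":0.125,"finger_gap":0.085},{"az":0.0095,"x":-0.035,"y":-0.0875,"z":0.125,"finger_gap":0.085},{"az":0.0095,"x":-0.035,"y":-0.0875,"z":0.125,"finger_gap":0.085},{"az":0.0095,"x":-0.035,"y":-0.0875,"z":0.125,"finger_gap":0.085}]'; python3 - <<'E'
from rig import r, workorder, get_image
from h import *
print(delta(r.state(),[.4905,.1733,.142],[0,0,-1],[-.0175,1,0]))
E
```

```text
clock: 1.82
tcp_pos: [0.4881, 0.1771, 0.2411]
ee_rot: [-0.013, 1.0, -0.0, -0.001]
wrist_force: [-0.7, 0.5, 0.6]
gripper_width: 0.0849
gripper_force: 0.0
[-0.0004 -0.0019  0.0078 -0.0025 -0.0038  0.0991]
```

In the tool's units: 0.099 m / 0.8 = 0.1238, 0.09 m / 0.8 = 0.1125, 0.008 rad / 6.2832 = 0.0013.

```bash
python3 jog.py '[{"az":0.0013,"x":-0.0031,"y":-0.005,"finger_gap":0.085},{"az":0.0013,"x":-0.0031,"y":-0.005,"z":0.05,"finger_gap":0.085},{"az":0.0013,"x":-0.0031,"y":-0.005,"z":0.0875,"finger_gap":0.085},{"az":0.0013,"x":-0.0031,"y":-0.005,"z":0.1125,"finger_gap":0.085},{"az":0.0013,"x":-0.0031,"y":-0.005,"z":0.1238,"finger_gap":0.085},{"az":0.0013,"x":-0.0031,"y":-0.005,"z":0.1238,"finger_gap":0.085},{"az":0.0013,"x":-0.0031,"y":-0.005,"z":0.1238,"finger_gap":0.085}]'; python3 - <<'E'
from rig import r, workorder, get_image
from h import *
s=r.state();print(s["wrist_force"],s["moment"],s["joint_torque"],delta(s,[.4905,.1733,.142],[0,0,-1],[-.0175,1,0]))
E
```

```text
clock: 2.4
tcp_pos: [0.4927, 0.1731, 0.1441]
ee_rot: [-0.008, 1.0, 0.0, 0.001]
wrist_force: [1.0, 1.0, -0.5]
gripper_width: 0.0851
gripper_force: 0.0
[ 1.0110987   0.96188546 -0.50548173] [ 0.01735204 -0.01833353 -0.02246347] [ 1.02506301e-02 -4.19021273e+01  3.37339282e+01 -1.29408035e-01
 -2.66519664e-04  6.66224878e-04] [ 0.0006  0.0021 -0.0011  0.0022  0.0002  0.0021]
```

In the tool's units: 0.001 m / 0.8 = 0.0013.

```bash
python3 jog.py '[{"z":0.0013,"finger_gap":0.05},{"z":0.0013,"finger_gap":0.03},{"z":0.0013,"finger_gap":0.03},{"z":0.0013,"finger_gap":0.02},{"z":0.0013,"finger_gap":0.02},{"z":0.0013,"finger_gap":0.02},{"z":0.0013,"finger_gap":0.02},{"z":0.0013,"finger_gap":0.02}]' 80
```

```text
clock: 3.07
tcp_pos: [0.4917, 0.1727, 0.1413]
ee_rot: [-0.008, 1.0, -0.0, -0.0]
wrist_force: [-1.3, -0.1, -0.6]
gripper_width: 0.0199
gripper_force: 0.0
```

```bash
python3 - <<'E'
from rig import r, workorder, get_image
from h import *
s=r.state();d=get_image("wrist");d.update(p=s["tcp_pos"],q=s["ee_rot"]);np.savez("pics/w1.npz",**d)
t=get_image("top");cv2.imwrite("pics/w1.png",np.hstack([cv2.resize(d["color"],(500,375)),cv2.resize(t["color"][215:365,220:320],None,fx=2.5,fy=2.5)]))
print(s["gripper_width"],s["gripper_force"],s["tcp_pos"])
C=cloud(wristpose(d))
for g in((.581,.18),(.491,.172)):outl(C,.164,.18,g,.04,"w")
E
```

```text
0.019881890046080365 0.0 [0.49171662 0.17265408 0.14129337]
w 0 [0. 0.] [0. 0.] 0.0 z nan
w 6005 [487.6 173.4] [42.1 39. ] 30.6 z 0.1702
  return _methods._mean(a, axis=axis, dtype=dtype,
  ret = ret.dtype.type(ret / rcount)
```

View pics/w1.png

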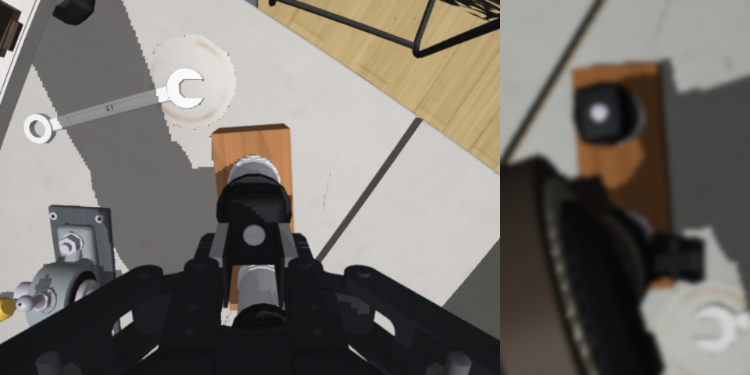

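The near gun's cap (255,235 in the picture) is between the fingers, which look snug against the grip, although the reading says 20 mm with no force. I'll command full closing.

```bash
python3 jog.py '[{"finger_gap":0},{"finger_gap":0},{"finger_gap":0},{"finger_gap":0}]' 80;  python3 - <<'E'
from rig import r, workorder, get_image
from h import *
s=r.state();print(s["gripper_width"],s["gripper_force"])
d=get_image("wrist");cv2.imwrite("pics/w2.png",cv2.resize(d["color"][200:480,200:440],None,fx=2,fy=2))
E
```

```text
clock: 3.5
tcp_pos: [0.4917, 0.1726, 0.1413]
ee_rot: [-0.008, 1.0, -0.0, -0.0]
wrist_force: [0.2, -0.1, 0.1]
gripper_width: -0.0001
gripper_force: 0.0
-8.361924376891384e-05 0.0
```

View pics/w2.png

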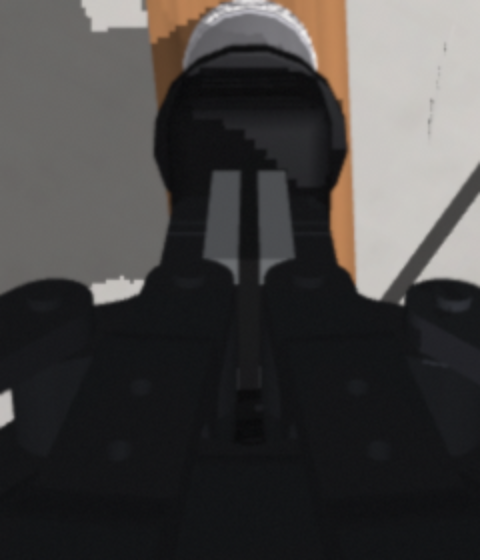

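The picture shows the fingers fully shut and hiding the cap, so they aren't around the grip. Check depth to see where they actually are.

```bash
python3 - <<'E'
from rig import r, workorder, get_image
from h import *
np.set_printoptions(precision=4,suppress=True)
s=r.state();d=get_image("wrist");d.update(p=s["tcp_pos"],q=s["ee_rot"]);np.savez("pics/w3.npz",**d)
C=cloud(wristpose(d));C1=cloud(wristpose(load("w1")))
f=lambda x,y:(int(200+x/2),int(200+y/2))
for n,p in dict(padL=(225,180),padLm=(225,220),padLb=(225,250),padR=(272,180),gap=(249,200),flange=(175,150),grip=(230,120),grip2=(300,140),barrel=(250,45),fing=(150,240),block=(330,20)).items():
    u,v=f(*p);print(n,(u,v),C[v,u],"before",C1[v,u])
print(s["qpos"])
E
```

```text
padL (312, 290) [0.4813 0.1679 0.1799] before [0.4853 0.1676 0.1705]
padLm (312, 310) [0.4812 0.1683 0.1963] before [0.4938 0.1677 0.1702]
padLb (312, 325) [0.4814 0.1686 0.2059] before [0.4996 0.1677 0.1714]
padR (336, 290) [0.4808 0.1764 0.1807] before [0.4853 0.1768 0.1701]
gap (324, 300) [0.4811 0.1721 0.1888] before [0.4888 0.1722 0.1718]
flange (287, 275) [0.4803 0.1579 0.1681] before [0.4799 0.158  0.1689]
grip (315, 260) [0.4736 0.1686 0.1694] before [0.4735 0.1686 0.1695]
grip2 (350, 270) [0.4769 0.1818 0.1707] before [0.4768 0.1818 0.1709]
barrel (325, 222) [0.4706 0.1724 0.1202] before [0.4707 0.1724 0.1196]
fing (275, 320) [0.5857 0.132  0.0003] before [0.4808 0.1575 0.2044]
block (365, 210) [0.4773 0.1985 0.057 ] before [0.4773 0.1985 0.0569]
[ 0.3377  0.125  -0.1717  1.2741 -0.      0.3215]
```

```bash
python3 - <<'E'
from h import *
np.set_printoptions(precision=4,suppress=True)
for n in("w0","w1","w3"):
    d=wristpose(load(n));C=cloud(d)
    T=(C-d["p"])@Ro.from_quat(d["q"]).as_matrix()
    m=(T[...,2]<-.0)&(T[...,2]>-.06)&(abs(T[...,0])<.03)&(abs(T[...,1])<.08)&(np.abs(T[...,0])<.013)
    P=T[m];print(n,len(P),np.percentile(P,[0,2,50,98,100],axis=0) if len(P) else "")
    if n=="w0":
        for p in((195,310),(190,330),(170,350),(455,310),(465,330)): print(p,T[p[1],p[0]])
E
```

```text
w0 2947 [[-0.012  -0.0569 -0.06  ]
 [-0.0104 -0.0548 -0.0597]
 [ 0.0052  0.0415 -0.0534]
 [ 0.011   0.054  -0.0442]
 [ 0.0114  0.0561 -0.0421]]
(195, 310) [ 0.0087 -0.0429 -0.0515]
(190, 330) [ 0.0047 -0.043  -0.0576]
(170, 350) [ 0.0078 -0.0429 -0.0749]
(455, 310) [ 0.01    0.0419 -0.0541]
(465, 330) [ 0.0073  0.0426 -0.0624]
w1 6558 [[-0.013  -0.0241 -0.06  ]
 [-0.0116 -0.0223 -0.0592]
 [ 0.0066 -0.0004 -0.0307]
 [ 0.0123  0.0216 -0.0275]
 [ 0.013   0.0233 -0.    ]]
w3 3918 [[-0.0073 -0.0211 -0.06  ]
 [ 0.0026 -0.015  -0.0594]
 [ 0.0094 -0.0004 -0.0415]
 [ 0.0126  0.0147 -0.0251]
 [ 0.013   0.0208 -0.    ]]
```

The shut fingertips sit about 29 mm behind the reported TCP, and 42 mm when open. That means they closed just above the cap, so I need to open and go roughly 32 mm deeper.

In the tool's units: 0.03 m / 0.8 = 0.0375, 0.0015 m / 0.8 = 0.0019.

```bash
python3 jog.py '[{"z":-0.0125,"finger_gap":0.085},{"z":-0.0125,"finger_gap":0.085},{"z":-0.0125,"finger_gap":0.085},{"z":-0.0125,"finger_gap":0.085},{"x":0.0019,"z":-0.0125,"finger_gap":0.085},{"x":0.0019,"z":0.0125,"finger_gap":0.085},{"x":0.0019,"z":0.025,"finger_gap":0.085},{"x":0.0019,"z":0.0375,"finger_gap":0.085}]' 80
python3 jog.py '[{"z":0.0025,"finger_gap":0.085},{"z":0.0025,"finger_gap":0.05},{"z":0.0025,"finger_gap":0},{"z":0.0025,"finger_gap":0},{"z":0.0025,"finger_gap":0},{"z":0.0025,"finger_gap":0},{"z":0.0025,"finger_gap":0},{"z":0.0025,"finger_gap":0}]' 80
```

```text
clock: 4.27
tcp_pos: [0.4896, 0.1725, 0.1101]
ee_rot: [-0.008, 1.0, -0.0, -0.001]
wrist_force: [-0.4, 0.8, -1.2]
gripper_width: 0.0849
gripper_force: 0.0
clock: 4.93
tcp_pos: [0.491, 0.173, 0.1102]
ee_rot: [-0.008, 1.0, 0.0, 0.001]
wrist_force: [0.7, 0.3, 4.3]
gripper_width: 0.031
gripper_force: 80.5
```

```bash
python3 jog.py '[{"z":-0.01,"finger_gap":0},{"z":-0.02,"finger_gap":0},{"z":-0.02,"finger_gap":0},{"z":-0.02,"finger_gap":0},{"z":-0.02,"finger_gap":0}]'; for i in 1 2 3; do python3 jog.py '[{"finger_gap":0},{"finger_gap":0}]' | grep -E 'wrist|tcp|grip'; done
```

```text
clock: 5.35
tcp_pos: [0.4898, 0.1725, 0.1248]
ee_rot: [-0.008, 1.0, -0.0, -0.001]
wrist_force: [0.7, 0.2, -6.0]
gripper_width: 0.0306
gripper_force: 80.0
tcp_pos: [0.4899, 0.1725, 0.1248]
wrist_force: [-0.2, 0.4, -6.2]
gripper_width: 0.0308
gripper_force: 80.0
tcp_pos: [0.4901, 0.1726, 0.1251]
wrist_force: [0.3, 0.6, -6.9]
gripper_width: 0.0307
gripper_force: 80.0
tcp_pos: [0.4902, 0.1726, 0.1253]
wrist_force: [0.4, -0.1, -5.7]
gripper_width: 0.0307
gripper_force: 80.0
```

The weight is about 6.2 N, or 0.63 kg, so the near gun is the full one. Lift it clear and refine the nipple position.

In the tool's units: -0.12 m / 0.8 = -0.15, -0.03 m / 0.8 = -0.0375.

```bash
python3 jog.py '[{"z":-0.0375,"finger_gap":0},{"z":-0.075,"finger_gap":0},{"z":-0.1125,"finger_gap":0},{"z":-0.15,"finger_gap":0},{"z":-0.15,"finger_gap":0},{"z":-0.15,"finger_gap":0}]'; cat >>h.py <<'E'
N=np.array([.587,-.012,.102]);nz=np.array([-.4996,.0192,.866]);SEAT=.0857
def togo(s,gap): return delta(s,N+nz*(SEAT+gap),-nz,[.02,1,0])
E
python3 - <<'E'
from rig import r, workorder, get_image
from h import *
C=cloud(wristpose(load("w3")))
outl(C,.1,.115,(.588,-.011),.02,"nip");outl(C,.004,.015,(.617,-.014),.09,"plate")
C=cloud(load("scene0"));outl(C,.1,.115,(.58,-.015),.03,"scene nip")
print(togo(r.state(),.05))
E
```

```text
clock: 6.35
tcp_pos: [0.4914, 0.173, 0.2469]
ee_rot: [-0.008, 1.0, 0.001, 0.002]
wrist_force: [-0.3, -0.9, -5.8]
gripper_width: 0.0309
gripper_force: 84.7
nip 420 [585.4 -11.7] [13.5 12.7] 54.3 z 0.106
plate 3981 [585.7 -12.4] [67.5 99.4] 87.6 z 0.0084
scene nip 0 [0. 0.] [0. 0.] 0.0 z nan
[ 0.0198 -0.5195  0.0374 -0.0248 -0.1829  0.0272]
  return _methods._mean(a, axis=axis, dtype=dtype,
  ret = ret.dtype.type(ret / rcount)
```

In the tool's units: -0.183 m / 0.8 = -0.2288, -0.025 m / 0.8 = -0.0313, -0.52 rad / 6.2832 = -0.0828.

```bash
python3 jog.py '[{"ax":0.0032,"ay":-0.0828,"az":0.0059,"x":-0.0313,"y":-0.2288,"finger_gap":0},{"ax":0.0032,"ay":-0.0828,"az":0.0059,"x":-0.0313,"y":-0.2288,"finger_gap":0},{"ax":0.0032,"ay":-0.0828,"az":0.0059,"x":-0.0313,"y":-0.2288,"finger_gap":0},{"ax":0.0032,"ay":-0.0828,"az":0.0059,"x":-0.0313,"y":-0.2288,"finger_gap":0},{"ax":0.0032,"ay":-0.0828,"az":0.0059,"x":-0.0313,"y":-0.2288,"finger_gap":0},{"ax":0.0032,"ay":-0.0828,"az":0.0059,"x":-0.0313,"y":-0.2288,"z":0.0188,"finger_gap":0},{"ax":0.0032,"ay":-0.0828,"az":0.0059,"x":-0.0313,"y":-0.2288,"z":0.0188,"finger_gap":0},{"ax":0.0032,"ay":-0.0828,"az":0.0059,"x":-0.0313,"y":-0.2288,"z":0.0188,"finger_gap":0}]'
python3 - <<'E'
from rig import r, workorder, get_image
from h import *
s=r.state();print(s["qpos"],togo(s,.05))
d=get_image("wrist");d.update(p=s["tcp_pos"],q=s["ee_rot"]);np.savez("pics/w4.npz",**d)
t=get_image("top");e=get_image("scene");np.savez("pics/t4.npz",**t)
cv2.imwrite("pics/w4.png",np.hstack([cv2.resize(d["color"],(533,400)),cv2.resize(e["color"][180:330,300:400],None,fx=2.667,fy=2.667)]))
E
```

```text
clock: 7.02
tcp_pos: [0.516, -0.0101, 0.227]
ee_rot: [0.011, 0.967, -0.008, 0.254]
wrist_force: [-0.3, 0.0, -5.5]
gripper_width: 0.0306
gripper_force: 85.7
[-0.00965501 -0.33615754 -0.52367191  0.86872649 -0.01567419  0.00841479] [-0.0014 -0.0088  0.0007  0.0009  0.0008  0.008 ]
```

View pics/w4.png

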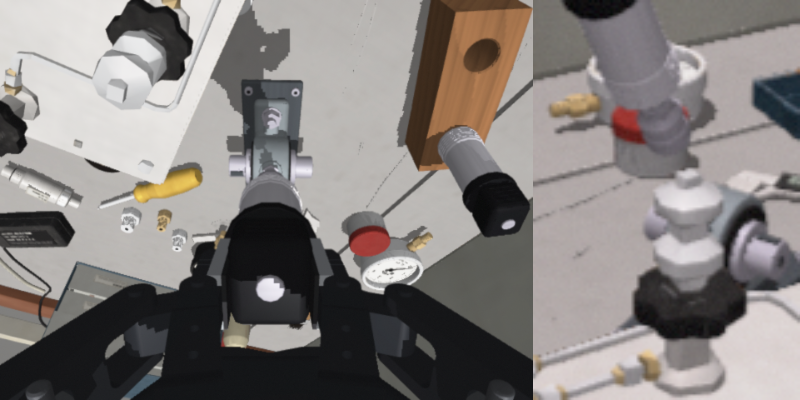

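The wrist view shows the gun gripped square (cap at (270,289)), pointing at the bearing. The scene crop shows the coupler at about (660,125), with the nipple hidden behind the valve. Next I'll check the gun's axis in the hand using the depth data.

```bash
python3 - <<'E'
from rig import r, workorder, get_image
from h import *
from scipy.optimize import least_squares
np.set_printoptions(precision=4,suppress=True)
d=wristpose(load("w4"));R=Ro.from_quat(d["q"]).as_matrix()
def fit(C,n,ok=True):
    T=(C-d["p"])@R
    # barrel: foot at z=+.054, barrel z in (-.018,.05)
    m=(T[...,2]>-.015)&(T[...,2]<.05)&(np.hypot(T[...,0],T[...,1])<.03);P=T[m]
    f=lambda q:(np.hypot(P[:,0]-q[0]-q[2]*P[:,2],P[:,1]-q[1]-q[3]*P[:,2])-.020)
    if m.sum()>30:
        q=least_squares(f,[0,0,0,0],loss="soft_l1",f_scale=.001).x;print(n,"barrel",m.sum(),q,"at seat",q[:2]+.0857*q[2:],np.std(f(q)))
    m=(T[...,2]>.066)&(T[...,2]<.098)&(np.hypot(T[...,0],T[...,1])<.025);P=T[m]
    if m.sum()>10: print("coupler",m.sum(),P.mean(0),P.min(0),P.max(0))
    m=(abs(T[...,2]+.06)<.006)&(np.hypot(T[...,0],T[...,1])<.03);P=T[m]
    if m.sum()>50:(c,s,a)=cv2.minAreaRect((P[:,:2]*1000).astype(np.float32));print("cap",c,s,a,np.median(P[:,2]))
fit(cloud(d),"wrist");fit(cloud(get_image("scene")),"scene");fit(cloud(load("t4")),"top")
E
```

```text
wrist barrel 2209 [-0.0001 -0.0001  0.0385  0.0026] at seat [0.0032 0.0002] 0.00045240872475215457
coupler 108 [0.014  0.0001 0.0917] [ 0.01   -0.0098  0.0813] [0.0154 0.0105 0.0979]
cap (2.9350109100341797, -1.7162513732910156) (44.177764892578125, 47.61495590209961) 38.82802200317383 -0.059653730535330574
scene barrel 959 [-0.002   0.0023  0.0227 -0.0153] at seat [-0.0001  0.001 ] 0.0007685695459132824
coupler 295 [ 0.0051 -0.0046  0.0801] [-0.0129 -0.0121  0.0662] [0.0133 0.0121 0.0971]
cap (2.7168712615966797, 0.2184886932373047) (33.25141143798828, 57.67060852050781) 7.753145217895508 -0.06194159488912876
top barrel 566 [ 0.0001  0.0015 -0.0184  0.0096] at seat [-0.0015  0.0023] 0.0006855897589538855
coupler 149 [-0.0099  0.0041  0.0836] [-0.0149 -0.0102  0.0709] [0.0015 0.0154 0.0978]
cap (-6.462367057800293, 1.8120269775390625) (38.66635513305664, 47.3675537109375) 34.297027587890625 -0.05997425930546224
```

In the tool's units: 0.038 m / 0.8 = 0.0475, 0.03 m / 0.8 = 0.0375, -0.02 rad / 6.2832 = -0.0032.

```bash
python3 jog.py '[{"ay":-0.0032,"x":0.0013,"y":0.0013,"z":0.0125,"finger_gap":0},{"ay":-0.0032,"x":0.0013,"y":0.0013,"z":0.025,"finger_gap":0},{"ay":-0.0032,"x":0.0013,"y":0.0013,"z":0.0375,"finger_gap":0},{"ay":-0.0032,"x":0.0013,"y":0.0013,"z":0.0475,"finger_gap":0},{"ay":-0.0032,"x":0.0013,"y":0.0013,"z":0.0475,"finger_gap":0},{"ay":-0.0032,"x":0.0013,"y":0.0013,"z":0.0475,"finger_gap":0}]'
python3 - <<'E'
from rig import r, workorder, get_image
from h import *
s=r.state();print(togo(s,.0),s["wrist_force"]@nz,s["moment"])
E
```

```text
clock: 7.72
tcp_pos: [0.5361, -0.0096, 0.1957]
ee_rot: [0.01, 0.964, -0.008, 0.266]
wrist_force: [-0.0, 0.0, -6.3]
gripper_width: 0.0308
gripper_force: 85.9
[-0.0013  0.0145  0.0014  0.003  -0.0004  0.0209] -5.419877941279557 [ 0.03739159  1.27193837 -0.00383675]
```

In the tool's units: 0.012 m / 0.8 = 0.015, 0.006 m / 0.8 = 0.0075.

```bash
python3 jog.py '[{"x":0.0019,"z":0.0038,"finger_gap":0},{"x":0.0019,"z":0.0075,"finger_gap":0},{"x":0.0019,"z":0.0113,"finger_gap":0},{"x":0.0019,"z":0.015,"finger_gap":0},{"x":0.0019,"z":0.015,"finger_gap":0},{"x":0.0019,"z":0.015,"finger_gap":0}]'
cat >>h.py <<'E'
def rep():
    from rig import r, workorder, get_image
    f=[];s=r.state()
    F=s["wrist_force"]-[0,0,-6.2];R=Ro.from_quat(s["ee_rot"]).as_matrix();print("togo",togo(s,0),"toolF",np.round(F@R,1),"M",np.round(s["moment"]@R,2))
E
python3 -c "from h import *;rep()"
```

```text
clock: 8.22
tcp_pos: [0.5411, -0.0102, 0.1861]
ee_rot: [0.011, 0.964, -0.008, 0.267]
wrist_force: [-5.1, -1.0, -1.7]
gripper_width: 0.0305
gripper_force: 86.8
togo [-0.0018  0.017   0.0011  0.0024 -0.      0.01  ] toolF [ 2.1 -1.2 -6.5] M [ 0.42  1.84 -0.02]
```

In the tool's units: 0.007 m / 0.8 = 0.0088, 0.005 m / 0.8 = 0.0063.

```bash
python3 jog.py '[{"x":0.0019,"y":-0.0004,"z":0.0013,"finger_gap":0},{"x":0.0019,"y":-0.0004,"z":0.0038,"finger_gap":0},{"x":0.0019,"y":-0.0004,"z":0.0063,"finger_gap":0},{"x":0.0019,"y":-0.0004,"z":0.0088,"finger_gap":0},{"x":0.0019,"y":-0.0004,"z":0.0088,"finger_gap":0}]'
python3 -c "from h import *;rep()"
```

```text
clock: 8.63
tcp_pos: [0.5436, -0.0106, 0.1779]
ee_rot: [0.011, 0.964, -0.008, 0.266]
wrist_force: [4.8, -2.2, -9.5]
gripper_width: 0.0312
gripper_force: 85.6
togo [-0.0019  0.016   0.0011  0.0004  0.0003  0.0017] toolF [-2.4 -2.   5.3] M [0.54 0.58 0.08]
```

It seems to have snapped: the axial force flipped to a pull. Push on to compress the nozzle.

In the tool's units: 0.008 m / 0.8 = 0.01, 0.006 m / 0.8 = 0.0075.

```bash
python3 jog.py '[{"y":-0.0004,"z":0.0025,"finger_gap":0},{"y":-0.0004,"z":0.005,"finger_gap":0},{"y":-0.0004,"z":0.0075,"finger_gap":0},{"y":-0.0004,"z":0.01,"finger_gap":0},{"y":-0.0004,"z":0.01,"finger_gap":0},{"y":-0.0004,"z":0.01,"finger_gap":0}]'
python3 -c "from h import *;rep()"
```

```text
clock: 9.13
tcp_pos: [0.5475, -0.0106, 0.1732]
ee_rot: [0.01, 0.964, -0.008, 0.267]
wrist_force: [-8.0, -0.2, 2.6]
gripper_width: 0.0306
gripper_force: 87.3
togo [-0.0009  0.0176  0.0012  0.0013  0.0002 -0.0043] toolF [  2.3  -0.5 -11.7] M [0.16 2.12 0.02]
```

Careful with the scale: shifts go in shares of 0.8 m and turns go in shares of 2 pi rad. That gives: 0.007 m / 0.8 = 0.0088, 0.006 m / 0.8 = 0.0075.

```bash
python3 jog.py '[{"x":0.0006,"z":0.0025,"finger_gap":0},{"x":0.0006,"z":0.005,"finger_gap":0},{"x":0.0006,"z":0.0075,"finger_gap":0},{"x":0.0006,"z":0.0088,"finger_gap":0},{"x":0.0006,"z":0.0088,"finger_gap":0},{"x":0.0006,"z":0.0088,"finger_gap":0},{"x":0.0006,"z":0.0088,"finger_gap":0}]'
for i in 1 2 3; do python3 -c "from h import *;rep()"; python3 jog.py '[{"finger_gap":0},{"finger_gap":0}]'|grep -E "clock|gripper"; done
python3 - <<'E'
from rig import r, workorder, get_image
from h import *
np.set_printoptions(precision=4,suppress=True)
from scipy.optimize import least_squares
s=r.state();d=get_image("wrist");d.update(p=s["tcp_pos"],q=s["ee_rot"]);e=get_image("scene");wristpose(d);R=Ro.from_quat(d["q"]).as_matrix()
for n,C in(("w",cloud(d)),("s",cloud(e))):
    T=(C-d["p"])@R;m=(T[...,2]>-.015)&(T[...,2]<.05)&(np.hypot(T[...,0],T[...,1])<.03);P=T[m]
    f=lambda q:(np.hypot(P[:,0]-q[0]-q[2]*P[:,2],P[:,1]-q[1]-q[3]*P[:,2])-.020)
    print(n,m.sum(),least_squares(f,[0,0,0,0],loss="soft_l1",f_scale=.001).x if m.sum()>30 else "")
cv2.imwrite("pics/w5.png",np.hstack([cv2.resize(d["color"],(533,400)),cv2.resize(e["color"][180:330,300:400],None,fx=2.667,fy=2.667)]))
E
```

```text
clock: 9.72
tcp_pos: [0.551, -0.0107, 0.1678]
ee_rot: [0.01, 0.963, -0.008, 0.268]
wrist_force: [-9.0, -0.7, 4.7]
gripper_width: 0.031
gripper_force: 87.8
togo [-0.0007  0.019   0.0013  0.0015  0.0001 -0.0107] toolF [  2.1  -1.  -14. ] M [ 0.14  2.05 -0.  ]
clock: 9.88
gripper_width: 0.0309
gripper_force: 87.8
togo [-0.0007  0.019   0.0013  0.0015  0.0001 -0.0107] toolF [  2.6   0.5 -15.5] M [ 0.13  2.03 -0.06]
clock: 10.05
gripper_width: 0.0303
gripper_force: 87.8
togo [-0.0007  0.0191  0.0013  0.0015  0.0001 -0.0107] toolF [  2.1  -0.4 -15.4] M [0.14 2.05 0.03]
clock: 10.22
gripper_width: 0.0305
gripper_force: 87.8
w 2254 [ 0.0001 -0.0001  0.0427  0.0021]
s 694 [ 0.002   0.0015  0.0297 -0.0149]
```

View pics/w5.png

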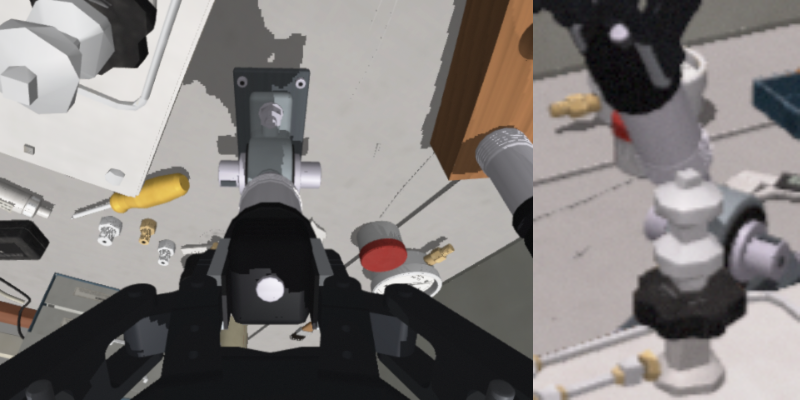

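The push is about 15 N and rose at the spring's rate, so the nozzle is about 12 mm in. In the views the coupler is on the nipple, the alignment is good, and the other gun is still standing in its hole.

```bash
python3 -c "
from rig import r, workorder, get_image
print(workorder.job_done())"
```

```text
the job is handed in; nothing more can be done
None
```

I handed the job in at about 10 s of the 58 s allowed, with the full gun's coupler on the nipple (home by the force readings, since I couldn't see the head itself), its nozzle spring about 12 of 16 mm in (~15 N) and the gripper still holding it; I identified it by weight (about 0.63 kg), never touched the empty gun, and the handover call gave no verdict.

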